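# Fit a tube to a flange in V-blocks and hold it down for tacking

## Task

The short grey tube is to be tacked to the flange that is bolted upright in the V-block fixture. Lay the tube in the two V-blocks with its end butted against the flange's neck and let go of it, then set the hold-down saddle astride the tube in the gap between the V-blocks, square to it, and press it down firmly, with about 20 N, so that the tube bears on both sides of the Vs. Finish still pressing the saddle down; do not disturb the other things on the table.

Things in the scene. Friction and masses are not known exactly. Their poses are not given: they have to be found in the camera images.
- tube: plain grey steel tube lying on the table, 42 mm outside diameter, 110 mm long, 0.19 kg, open at both ends (either end may be used). y is its axis. Origin on its surface, 21 mm from the axis at mid-length (underneath at first); it goes round as the tube rolls, so use tube_mid. The thicker pipe with a weld round its middle is not this one
- tube_mid (a point): centre of the tube: on its axis, halfway along; y along the axis
- fixture: fixture fixed to the table: dark base plate 12 mm thick (x -52 to 52, y -62 to 114 mm), two V-blocks, and at its +y end a rusty flange, 86 mm across, bolted upright to a bracket (both reach z = 100 mm, y 55 to 107 mm). The face of the flange's 48 mm neck, at y = 55 mm, looks to -y: the tube's end butts on it. Origin: underside, midway between the V-blocks, under the line of the Vs (along y)
- seat (a point): where tube_mid comes to lie when the tube is seated in both Vs and butted against the flange: 57 mm above the fixture's underside, midway between the V-blocks, axes as the fixture's
- v_front: halves of both V-blocks on the fixture's -x side, towards the robot. Each bright steel block is 22 mm long (24 to 46 mm in y either side of the middle), 68 mm wide, its top 51 mm above the table, with a 90-degree V 48 mm wide at the top. The 48 mm gap between the blocks is open down to the base plate, for fingers and saddle legs. Origin: on the base plate in mid-gap
- v_back: the halves of both V-blocks on the fixture's +x side; otherwise as v_front
- saddle: hold-down saddle, 0.4 kg, loose, standing on its two legs: aluminium bridge 65 mm wide (x), 34 mm long (y, along the tube it straddles), 52 mm high, an upturned 90-degree V inside, 47 mm between the legs; on top an upright steel tang to hold, 12 mm thick (x), 30 mm wide (y), 52 to 90 mm above the feet. Either way round will do. Origin: between the feet, 39 mm above the table when seated
- saddle_grip (a point): middle of the grip on the tang, 78 mm above the saddle's feet
- saddle_axis (a point): point 18 mm above the saddle's feet, where the tube's axis runs when the saddle sits on the tube
- welded_pipe: bystander: pipe 58 mm in diameter and 133 mm tall standing on end, fixed, with a weld bead round it; origin under its centre
- elbow: bystander: dark pipe elbow, 60 x 60 x 33 mm, fixed; origin under its centre
- coupon_1: bystander: small dark steel test plate, 30 x 70 x 13 mm; origin under its centre
- flux_tin: bystander: round flux tin, 70 mm across, 40 mm high; origin under its centre
- coupon_3: bystander: small dark steel test plate, 30 x 60 x 14 mm; origin under its centre
Things that resemble listed ones, but are neither listed nor needed, are in the scene too. Of the things that look like the fixture, the larger one is meant.

How it is judged:
By the outcome, as a careful person would: the job done as asked, in the order asked, and still so for the second after the job is handed in, while the arm keeps its last pose, push and grip.
It also fails if it takes over 61 s, if anything falls off the work surface, if the arm or the gripper's body presses on something with over 40 N, if the wrist force passes 120 N, or if a joint passes its speed limit or range.

## Robot

A 6-joint arm with a two-finger parallel gripper is mounted at the origin on a cart in front of the work surface, level with it; the furniture and walls round the work are solid. World frame = base frame: x ahead of the robot, y to its left, z up, the work surface at z = 0. Lengths are in mm, angles in rad, forces in N, time in s.
With the tool pointing down it reaches from about 400 to 825 mm from the base axis. Payload 7 kg.
Tool frame: the origin (TCP) lies at the very end of the fingers, on their centre line; the grasp point (between the pads) lies 19 mm behind it; z points along the fingers, y is the line along which they close (so a half turn about z gives the same grasp; the last joint's range is limited). The gripper opens to 88 mm and grips with 3 to 60 N. Pads are 19 mm wide; open, the fingers measure 130 mm over their backs; the gripper's body (78 mm by 193 mm) begins 47 mm behind the grasp point.
Start: joints at [1.572, 0.359, 0.012, 0, -1.224, -0.288], TCP at [190.956, 647.403, 226.561] pointing down, gripper open.
Joint ranges: [-3.07, 3.07], [-1.43, 2.12], [-1.02, 1.25], [-3.03, 1.67], [-3.05, -0], [-3.03, 3.03]. Speed limits (rad/s): [2.39, 2.39, 3.01, 3.14, 3.14, 3.14].

## Interface

Orientations are given as a unit quaternion [x, y, z, w].
In Python, from plant import bot gives the robot as it stands. Calls block until the motion is done:
- bot.move_ptp(position, orientation): joint-space move of the TCP to a pose.
- bot.line_to(position, velocity=150, ori=None): straight line of the TCP; ori=None keeps the orientation; velocity is the mean speed in mm/s.
- bot.move_joints(angles): joint-space move.
- bot.move_gripper(opening, force=None): finger opening in mm; force is the grip in N (None keeps the last); returns when the fingers have stopped.
- bot.pause(seconds).
- bot.solve_ik(position, orientation): joint angles nearest the present ones, or None.
- bot.read_state(): the state.
- bot.camera(name): name is "scene" or "top" or "wrist"; returns the picture (420x560x3 uint8, red, green, blue); there is no depth.
- bot.get_calibration(name): a dict with "fx", "fy", "cx", "cy" (pixels), "view" (4x4, takes a point from world to camera coordinates); the wrist camera has in their place "T_tool_cam" (4x4, takes a point from camera to tool coordinates, whose origin is the TCP and whose axes are the flange's). Camera axes: x right, y up, looking along -z (the intrinsics and any distortion apply to the point x, -y, -z); pixel columns grow to the right and rows downward; lengths in mm; the calibration is good to about 2 mm. A picture is of the moment at which its call begins: read the wrist's pose just before it. get_calibration takes no time and is no camera call.
A pose or a line that the arm cannot do raises bot.Unreachable and nothing moves.
- bot.close_job(): hands the job in; it is judged then, once.
The state is a dict: "t": time; "joint_pos": joint angles; "qvel": joint speeds; "tau": joint torques, N m; "tcp_pos": TCP position; "eef_rot": TCP orientation; "contact_force": force on the tool from outside, world axes, zero at the start; "moment": the same for the moment, N m; "width": finger opening in mm; "finger_force": force on a finger pad.
Only numpy, scipy, OpenCV 4.12 (cv2) and the standard library are available. Lean on these libraries where they do the work, as an engineer would, in place of code of your own. Each camera call takes 0.05 s, during which the arm holds its last target. There are 200 camera calls.

## Working session

There is one attempt and no reset: what is moved stays moved. The work goes in short steps, each a Python script; the robot and the scene stay as the last script left them, time stands still between calls to the robot, and variables do not carry over. Pictures are saved under pics/ and viewed, at most 10 in all, crops included, and the job is handed in when it is done.

```bash
ls; mkdir -p pics; python3 - <<'E'
from plant import bot
import cv2
for n in("scene","top"):
    cv2.imwrite(f"pics/{n}0.png",bot.camera(n)[...,::-1]); c=bot.get_calibration(n); print(n,c)
print(bot.get_calibration("wrist"))
s=bot.read_state();print(s["eef_rot"],s["tcp_pos"],s["t"],s["width"])
E
```

```text
pics
scene {'fx': 392.85008865736677, 'fy': 392.85008865736677, 'cx': 274.0106060274503, 'cy': 206.67043955484405, 'view': array([[ 8.41797889e-01, -5.39767472e-01,  5.23360169e-03,
        -4.76108901e+02],
       [ 3.09937984e-01,  4.91258422e-01,  8.14004674e-01,
        -2.09092482e+02],
       [-4.41944296e-01, -6.83605324e-01,  5.80834745e-01,
        -8.79196779e+02],
       [ 0.00000000e+00,  0.00000000e+00,  0.00000000e+00,
         1.00000000e+00]])}
top {'fx': 500.8720096040658, 'fy': 500.8720096040658, 'cx': 280.87419043937246, 'cy': 208.27826029394453, 'view': array([[-2.93495391e-02, -9.99565079e-01,  2.87345416e-03,
        -2.16678705e+01],
       [ 9.95842367e-01, -2.89919823e-02,  8.63564945e-02,
        -5.27040191e+02],
       [-8.62356292e-02,  5.39603070e-03,  9.96260156e-01,
        -1.54032705e+03],
       [ 0.00000000e+00,  0.00000000e+00,  0.00000000e+00,
         1.00000000e+00]])}
{'fx': 346.81830755666203, 'fy': 346.81830755666203, 'cx': 281.00093652430286, 'cy': 207.51716671491636, 'T_tool_cam': array([[ 6.72665825e-04,  9.67786450e-01,  2.51771591e-01,
         6.75588951e+01],
       [ 9.99999631e-01, -7.85716071e-04,  3.48489638e-04,
         9.08236180e-01],
       [ 5.35084536e-04,  2.51771264e-01, -9.67786621e-01,
        -1.57936034e+02],
       [ 0.00000000e+00,  0.00000000e+00,  0.00000000e+00,
         1.00000000e+00]])}
[ 9.89728578e-01 -1.42957383e-01 -2.84605391e-05  7.26771905e-04] [190.85282339 647.03187024 225.72648091] 0.1 87.7079454830195
```

View pics/scene0.png

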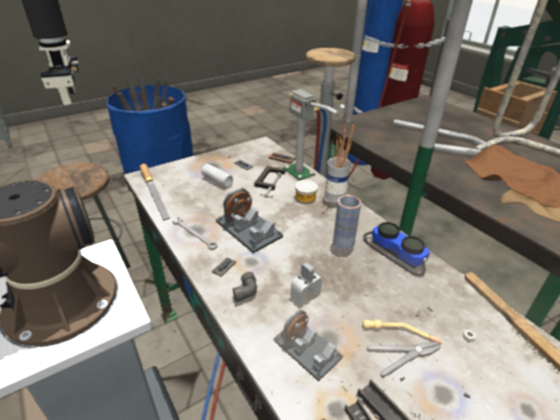

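View pics/top0.png

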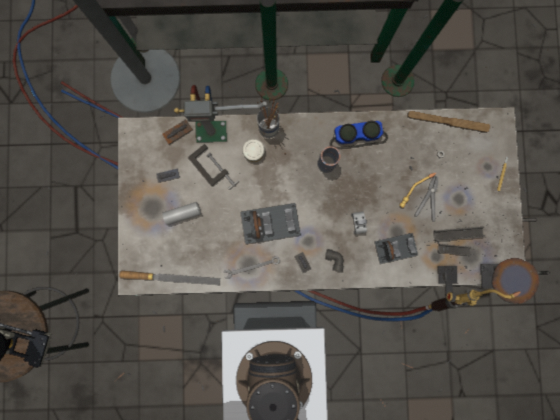

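The scene camera shows the tube at (217,175), the large fixture at (248,222) and the saddle at (306,285). In the top view they are at (181,213), (270,224) and (359,224). I'll take close wrist views next.

```bash
cat > h.py <<'E'
from plant import bot
import cv2, numpy as np
from scipy.spatial.transform import Rotation as R
from scipy.optimize import least_squares
def K(c): return np.array([[c["fx"],0,c["cx"]],[0,c["fy"],c["cy"]],[0,0,1]])
def wview(pos,q):
    T=np.eye(4);T[:3,:3]=R.from_quat(q).as_matrix();T[:3,3]=pos
    return np.linalg.inv(T@bot.get_calibration("wrist")["T_tool_cam"])
def proj(c,V,P):
    P=np.atleast_2d(P)@V[:3,:3].T+V[:3,3]
    return np.c_[c["cx"]+c["fx"]*P[:,0]/-P[:,2], c["cy"]-c["fy"]*P[:,1]/-P[:,2]]
def plane(c,V,uv,z):
    d=np.array([(uv[0]-c["cx"])/c["fx"],-(uv[1]-c["cy"])/c["fy"],-1])
    o=-V[:3,:3].T@V[:3,3]; d=V[:3,:3].T@d
    return o+d*(z-o[2])/d[2]
def down(yaw): # tool y axis at angle: tool x along yaw
    return (R.from_euler("z",yaw)*R.from_euler("x",np.pi)).as_quat()
def wshot(name):
    s=bot.read_state(); im=bot.camera("wrist"); cv2.imwrite(f"pics/{name}.png",im[...,::-1])
    np.savez(f"pics/{name}.npz",p=s["tcp_pos"],q=s["eef_rot"]); return im
def load(name):
    d=np.load(f"pics/{name}.npz"); return bot.get_calibration("wrist"),wview(d["p"],d["q"])
E
python3 - <<'E'
from h import *
c=bot.get_calibration("top")
P={}
for n,uv,z in(("tube",(181,213),30),("fix",(275,224),40),("saddle",(359,224),50),("pipe",(330,157),130),("elbow",(335,261),20)):
    P[n]=plane(c,c["view"],uv,z); print(n,P[n].round())
for n in("tube","fix","saddle"):
    p=P[n].copy();p[2]=250
    for yaw in (0,np.pi/2,-np.pi/2,np.pi): print(n,yaw,bot.solve_ik(p,down(yaw)))
s=bot.read_state();print(R.from_quat(s["eef_rot"]).as_matrix().round(2))
E
```

```text
tube [520. 273.  30.]
fix [477. -17.  40.]
saddle [ 469. -274.   50.]
pipe [ 664. -185.  130.]
elbow [ 358. -200.   20.]
tube 0 [ 8.16413383e-01  2.00863748e-01 -1.52114213e-01  4.44089210e-16
 -1.21781837e+00  7.54382944e-01]
tube 1.5707963267948966 [ 0.81641338  0.20086375 -0.15211421  0.         -1.21781837  2.32517927]
tube -1.5707963267948966 [ 0.81641338  0.20086375 -0.15211421  0.         -1.21781837 -0.81641338]
tube 3.141592653589793 [ 8.16413383e-01  2.00863748e-01 -1.52114213e-01 -4.44089210e-16
 -1.21781837e+00 -2.38720971e+00]
fix 0 [ 3.77181105e-01  1.05499956e-02 -3.70302104e-01  4.44089210e-16
 -1.18994423e+00  1.19361522e+00]
fix 1.5707963267948966 [ 0.37718111  0.01055    -0.3703021   0.         -1.18994423  2.76441155]
fix -1.5707963267948966 [ 0.37718111  0.01055    -0.3703021   0.         -1.18994423 -0.37718111]
fix 3.141592653589793 [ 3.77181105e-01  1.05499956e-02 -3.70302104e-01 -4.44089210e-16
 -1.18994423e+00 -1.94797743e+00]
saddle 0 [-1.68788017e-01  1.26327120e-01 -2.43488116e-01  4.44089210e-16
 -1.20098109e+00  1.73958434e+00]
saddle 1.5707963267948966 [-0.16878802  0.12632712 -0.24348812  0.         -1.20098109 -2.97280464]
saddle -1.5707963267948966 [-0.16878802  0.12632712 -0.24348812  0.         -1.20098109  0.16878802]
saddle 3.141592653589793 [-1.68788017e-01  1.26327120e-01 -2.43488116e-01 -4.44089210e-16
 -1.20098109e+00 -1.40200831e+00]
[[ 0.96 -0.28 -0.  ]
 [-0.28 -0.96 -0.  ]
 [ 0.    0.   -1.  ]]
```

```bash
python3 - <<'E'
from h import *
ims=[]
q=down(-np.pi/2)
for n,p in(("saddle",(469,-274,270)),("fix",(477,-17,270)),("tube",(520,273,250))):
    bot.move_ptp(p,q); bot.pause(.2); ims.append(wshot("w_"+n))
s=bot.read_state();print(s["t"],s["tcp_pos"])
E
```

```text
6.35 [520.26576279 271.95051285 250.49858844]
```

View pics/w_saddle.png

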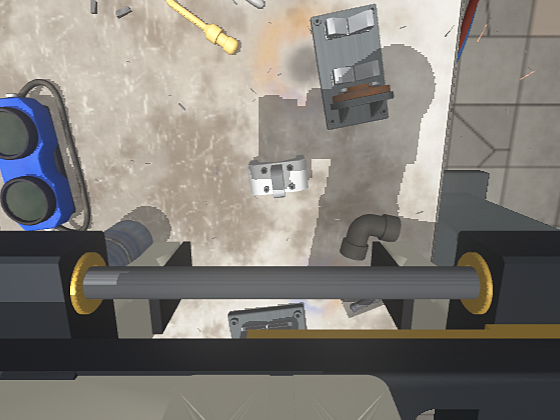

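View pics/w_fix.png

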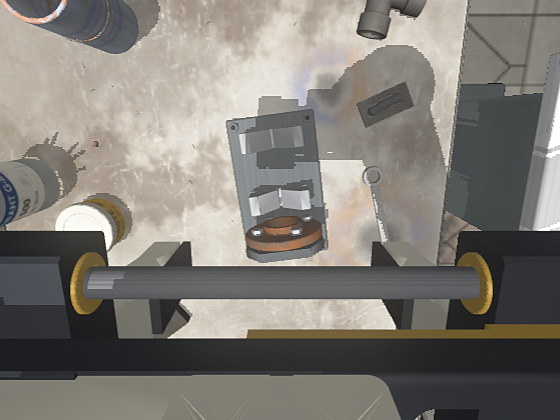

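View pics/w_tube.png

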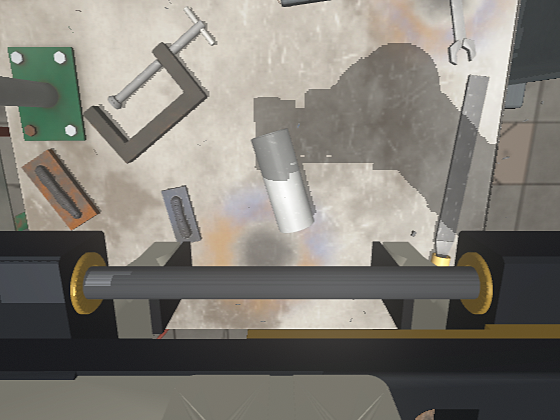

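Wrist views: the saddle's V-slot top is at about (279,178) with slight yaw. The fixture plate's top corners are (227,119) and (313,109), with the flange at the bottom. The tube runs from about (270,138) to (298,222). I'll enlarge these for accurate corners.

```bash
python3 - <<'E'
import cv2,numpy as np
def crop(n,x0,y0,w,h,s):
    im=cv2.imread(f"pics/{n}.png")[y0:y0+h,x0:x0+w]; im=cv2.resize(im,None,fx=s,fy=s,interpolation=cv2.INTER_CUBIC)
    for x in range(-(-x0//10)*10,x0+w,10):
        cv2.line(im,(int((x-x0+.5)*s),0),(int((x-x0+.5)*s),5),(0,0,255),1)
        if x%20==0: cv2.putText(im,str(x),(int((x-x0)*s)-8,16),0,.35,(0,0,255),1)
    for y in range(-(-y0//10)*10,y0+h,10):
        cv2.line(im,(0,int((y-y0+.5)*s)),(5,int((y-y0+.5)*s)),(0,0,255),1)
        if y%20==0: cv2.putText(im,str(y),(7,int((y-y0+.5)*s)+4),0,.35,(0,0,255),1)
    return im
M=np.zeros((600,800,3),np.uint8)
def put(im,x,y): M[y:y+im.shape[0],x:x+im.shape[1]]=im
put(crop("w_fix",220,100,115,166,3.6),0,0)
put(crop("w_tube",242,122,80,118,3),420,0)
put(crop("w_saddle",240,148,76,55,4.3),420,360)
cv2.imwrite("pics/m1.png",M)
E
```

```text
(no output)
```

View pics/m1.png

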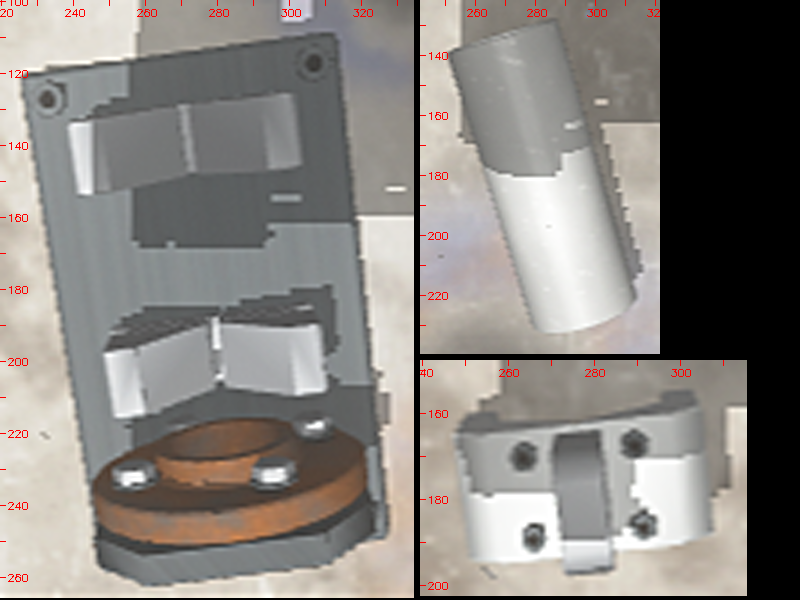

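```bash
cat > fit.py <<'E'
from h import *
def mp(X,Y,x0,y0,s,ox=0,oy=0): return np.c_[x0+(np.array(X)-ox)/s-.5, y0+(np.array(Y)-oy)/s-.5]
def place(p,L): 
    a=p[2]; M=np.array([[np.cos(a),-np.sin(a),0],[np.sin(a),np.cos(a),0],[0,0,1]]); return np.array(L,float)@M.T+[p[0],p[1],0]
def rep(n,r): print(n,r.x.round(3),"rms px",np.sqrt(np.mean(r.fun**2)).round(2),"max",abs(r.fun).max().round(2))
if __name__=="__main__":
    c,V=load("w_fix")
    L=[(52,-62,12),(-52,-62,12),(34,-46,51),(34,-24,51),(24,-24,51),(-34,-46,51),(-34,-24,51),(34,24,51),(34,46,51),(-34,24,51),(-34,46,51)]
    uv=mp([23,333,68,78,97,295,301,103,115,320,326],[75,33,124,195,190,93,165,351,418,325,393],220,100,3.6)
    r=least_squares(lambda p:(proj(c,V,place(p,L))-uv).ravel(),[477,-17,0]);rep("fix",r);print(r.fun.reshape(-1,2).round(1).tolist())
    r4=least_squares(lambda p:(proj(c,V,place(p,L)+[0,0,p[3]])-uv).ravel(),[477,-17,0,0]);rep("fix+z",r4)
    c,V=load("w_saddle")
    uvs=mp([557,604,564,611,523,635,534,643],[430,430,543,541,455,443,537,523],240,148,4.3,420,360)
    def sl(p): a,b=p[3:5]; return place(p,[(6,-15,90),(-6,-15,90),(6,15,90),(-6,15,90),(a,-b,52),(-a,-b,52),(a,b,52),(-a,b,52)])
    r=least_squares(lambda p:(proj(c,V,sl(p))-uvs).ravel(),[469,-274,0,15,10]);rep("saddle",r);print(r.fun.reshape(-1,2).round(1).tolist())
    c,V=load("w_tube")
    uvt=mp([451,555,540,636],[55,20,330,295],242,122,3,420,0)
    t=np.linspace(0,2*np.pi,361)
    def tb(p,h=55):
        E=[proj(c,V,place(p,np.c_[21*np.cos(t),0*t+s*h,21+21*np.sin(t)])) for s in(-1,1)]
        d=E[1].mean(0)-E[0].mean(0); n=np.array([d[1],-d[0]])  # image right-ish
        o=[]
        for e in E: k=e@n; o+= [e[k.argmin()],e[k.argmax()]]
        return np.array(o)
    r=least_squares(lambda p:(tb(p)-uvt).ravel(),[520,273,0],diff_step=1e-4);rep("tube",r);print(r.fun.reshape(-1,2).round(1).tolist())
    for n in("scene","top"):
        cc=bot.get_calibration(n); print(n,proj(cc,cc["view"],[(r.x[0],r.x[1],21)]))
E
python3 fit.py
```

```text
fix [ 4.83498e+02 -2.83380e+01  1.28000e-01] rms px 0.98 max 3.47
[[-1.8, -0.3], [1.1, -0.6], [-0.9, -0.5], [-0.4, 0.5], [3.5, 0.7], [-0.4, -0.3], [0.3, 0.6], [-0.6, 0.1], [-0.9, 0.4], [-0.2, -0.3], [0.3, -0.2]]
fix+z [ 4.83571e+02 -2.80420e+01  1.28000e-01 -2.66700e+00] rms px 0.95 max 3.62
saddle [ 4.72521e+02 -2.81764e+02  8.70000e-02  1.41310e+01  1.03850e+01] rms px 2.67 max 5.49
[[-1.4, 1.9], [-0.1, 0.8], [-0.2, 5.5], [0.9, 4.9], [0.5, -3.8], [0.4, -3.3], [-0.2, -4.1], [0.1, -3.1]]
tube [5.17210e+02 2.73843e+02 3.01000e-01] rms px 0.81 max 1.39
[[-1.2, -0.0], [0.8, -0.1], [-0.9, -0.3], [1.4, 0.6]]
scene [[216.30566894 175.17804101]]
top [[181.33903763 214.08232626]]
```

```bash
sed -i 's/\[430,430,543,541,/[432,430,575,572,/; s/564,611,523/566,611,523/; s/(6,-15,90),(-6,-15,90),/(6,-15,52),(-6,-15,52),/; s/(24,-24,51),//; s/78,97,/78,/; s/195,190,/195,/' fit.py; python3 fit.py
```

```text
fix [ 4.83111e+02 -2.82560e+01  1.27000e-01] rms px 0.6 max 1.45
[[-1.4, -0.2], [1.4, -0.5], [-0.5, -0.4], [-0.0, 0.5], [-0.0, -0.2], [0.6, 0.7], [-0.2, 0.2], [-0.6, 0.4], [0.2, -0.2], [0.6, -0.1]]
fix+z [ 4.83193e+02 -2.77950e+01  1.27000e-01 -4.08500e+00] rms px 0.47 max 1.04
saddle [ 4.72617e+02 -2.78324e+02  9.90000e-02  1.41690e+01  1.04820e+01] rms px 0.65 max 1.46
[[-0.5, -0.1], [-0.4, -0.7], [-0.6, 1.5], [0.9, 1.0], [0.4, -0.6], [0.2, -0.3], [-0.1, -0.8], [0.1, -0.0]]
tube [5.17210e+02 2.73843e+02 3.01000e-01] rms px 0.81 max 1.39
[[-1.2, -0.0], [0.8, -0.1], [-0.9, -0.3], [1.4, 0.6]]
scene [[216.30566894 175.17804101]]
top [[181.33903763 214.08232626]]
```

```bash
cat >> h.py <<'E'
FIX=(483.1,-28.2,0.127); TUBE=(517.2,273.8,0.301); SAD=(472.6,-278.3,0.099)
def at(F,x,y,z):
    a=F[2]; return np.array([F[0]+np.cos(a)*x-np.sin(a)*y, F[1]+np.sin(a)*x+np.cos(a)*y, z])
def ori(F): return down(F[2]-np.pi/2)
def force(F,n=3):  # force in the frame F, averaged
    f=[]
    for _ in range(n): f.append(bot.read_state()["contact_force"]); bot.pause(.02)
    return R.from_euler("z",-F[2]).apply(np.mean(f,0))
E
python3 - <<'E'
from h import *
q=ori(TUBE)
bot.move_ptp(at(TUBE,0,0,90),q)
bot.line_to(at(TUBE,0,0,4.5),80)
print(force(TUBE)); bot.move_gripper(30,25)
s=bot.read_state();print(s["width"],s["finger_force"],force(TUBE),s["tcp_pos"])
bot.line_to(at(TUBE,0,0,150),150); bot.pause(.2)
s=bot.read_state();print(s["width"],s["finger_force"],force(TUBE),s["tcp_pos"],s["t"])
bot.move_ptp(at(FIX,0,-10,150),ori(FIX)); bot.pause(.2); s=bot.read_state();print(force(FIX),s["tcp_pos"],s["width"],s["t"]); wshot("carry")
E
```

```text
[-0.27913179 -0.59204255 -0.17368993]
42.873801183385154 24.911355821469108 [ 0.59726781 -0.18199354 -0.37004559] [517.30457485 273.90246582   4.52615474]
42.69062554853571 24.914483952251913 [ 0.4752281  -0.35351434 -2.71120141] [516.89037708 273.49799533 149.06079646] 10.45
[-0.13244035 -0.04661009 -2.74578988] [484.77860109 -37.17952528 149.87955707] 42.57081481426029 11.8917
```

View pics/carry.png

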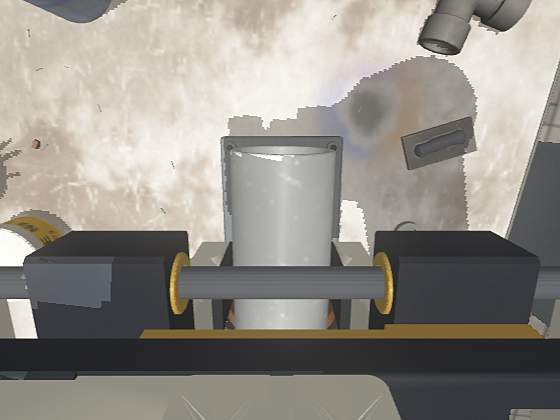

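The tube is held straight and centred over the plate: plate corners are (221,137) and (344,137), tube end edges x 229–336. Now I'll lower it guarded, butt it and release.

```bash
python3 - <<'E'
from h import *
from fit import place
c,V=load("carry"); print(proj(c,V,place(FIX,[(52,-62,12),(-52,-62,12)])).round(1))
T=at(FIX,0,-10,0); print(proj(c,V,place((T[0],T[1],FIX[2]),[(21,-55,166.4),(-21,-55,166.4),(0,-55,187.4)])).round(1))
f0=force(FIX,5)
bot.line_to(at(FIX,0,-8,50),80); bot.line_to(at(FIX,0,-8,44),30); bot.pause(.1)
z=44
while z>39:
    f=force(FIX)-f0; s=bot.read_state(); print(z,s["tcp_pos"].round(2) if hasattr(s["tcp_pos"],"round") else s["tcp_pos"],f.round(1))
    if f[2]>4 or abs(f[0])>5: break
    z-=.7; bot.line_to(at(FIX,0,-8,z),15)
print(bot.read_state()["t"])
E
```

```text
[[219.1 136.2]
 [343.4 136.4]]
[[229.4 149.2]
 [333.5 149.4]
 [281.5 154.8]]
44 [484.14 -36.12  44.03] [ 0.5 -0.2  1. ]
43.3 [484.08 -36.16  43.3 ] [ 0.6 -0.3  0.5]
42.599999999999994 [484.11 -36.14  42.56] [ 0.6 -0.5  0.9]
41.89999999999999 [484.15 -36.12  41.9 ] [ 0.9 -0.7  0.8]
41.19999999999999 [484.4  -36.1   41.34] [ 0.9 -0.   2.4]
40.499999999999986 [484.53 -36.13  40.99] [-0.2 -0.7  7.7]
15.475
```

```bash
python3 - <<'E'
from h import *
z=41.3; bot.line_to(at(FIX,0,-8,z),15); f0=force(FIX,4); print(f0.round(1))
y=-8; bot.line_to(at(FIX,0,-4,z),25); y=-4
while y<8:
    f=force(FIX,2)-f0
    if f[1]<-7: break
    y+=.8; bot.line_to(at(FIX,0,y,z),20)
s=bot.read_state(); print(y,f.round(1),s["tcp_pos"],s["t"])
bot.line_to(at(FIX,0,y,40.8),15); print((force(FIX)-f0).round(1))
bot.move_gripper(62); bot.pause(.2); s=bot.read_state(); print(s["width"],(force(FIX)).round(1),s["t"])
bot.line_to(at(FIX,0,y,140),120); print(s["tcp_pos"])
bot.line_to(at(FIX,0,20,160),150); bot.pause(.15); wshot("placed"); print(bot.read_state()["t"])
E
python3 - <<'E'
import cv2
im=cv2.imread("pics/placed.png"); cv2.imwrite("pics/placed2.png",cv2.resize(im[60:330,150:430],None,fx=2.1,fy=2.1,interpolation=cv2.INTER_CUBIC))
E
```

```text
[ 1.5 -0.  -0.5]
1.5999999999999999 [ 0.2 -7.8 -2.8] [482.98080053 -27.41326648  41.35537373] 18.1167
[ 0.1 -7.9 -0.3]
62.213052675068745 [-0.3  0.3 -0.1] 19.2083
[482.91269768 -26.56602961  40.80268004]
20.7667
```

View pics/placed2.png

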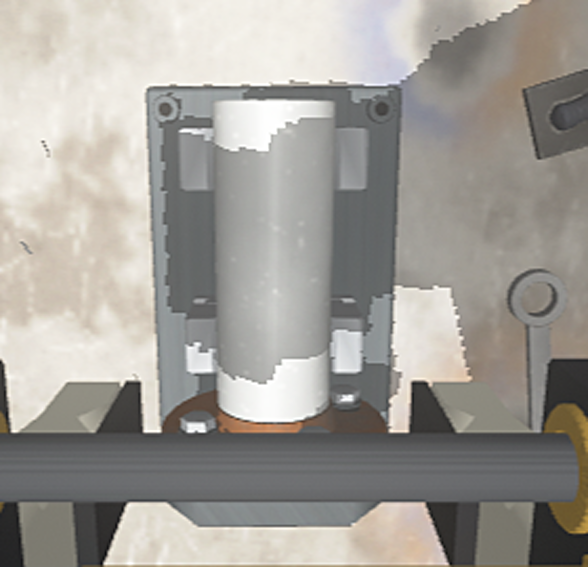

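The tube lies centred in both Vs with its end on the flange neck (crop about (272,420)). Now the saddle.

```bash
python3 - <<'E'
from h import *
q=ori(SAD)
bot.move_gripper(50)
bot.move_ptp(at(SAD,0,0,160),q); bot.line_to(at(SAD,0,0,60),80); print(force(SAD).round(1))
bot.move_gripper(5,60); s=bot.read_state(); print(s["width"],s["finger_force"],force(SAD).round(1),s["tcp_pos"])
bot.line_to(at(SAD,0,0,190),130); print(force(SAD).round(1),bot.read_state()["width"])
bot.move_ptp(at(FIX,0,0,190),ori(FIX)); bot.line_to(at(FIX,0,0,125),80); bot.pause(.2)
s=bot.read_state(); print(s["tcp_pos"],force(FIX).round(1),s["width"],s["t"]); wshot("sad")
E
python3 - <<'E'
import cv2
im=cv2.imread("pics/sad.png"); cv2.imwrite("pics/sad2.png",cv2.resize(im[100:400,120:450],None,fx=2,fy=2,interpolation=cv2.INTER_CUBIC)[:600,:800])
E
```

```text
[-0.  -0.2  0.6]
11.794605712835978 59.97208535671234 [ 0.3 -0.7 -1.1] [ 472.69529806 -278.28112142   59.94452793]
[ 0.   0.4 -4.4] 12.018416966729795
[483.43273593 -28.07913869 125.50157986] [-0.1 -0.4 -3.9] 11.510499822841167 27.85
```

View pics/sad2.png

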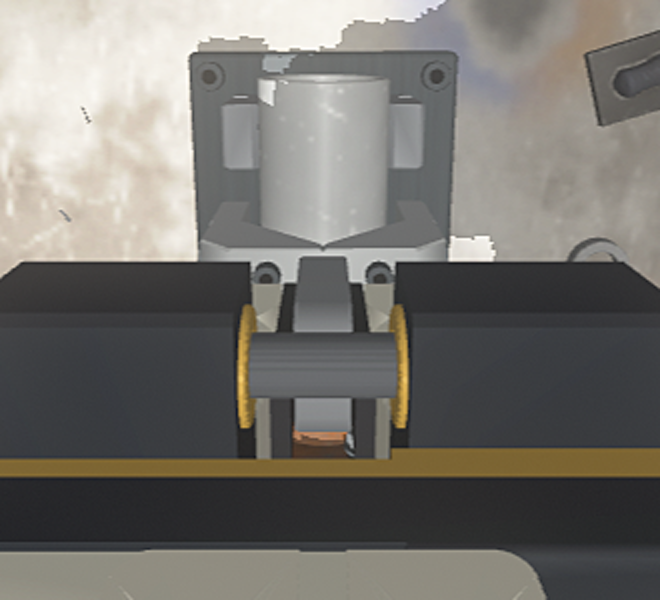

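The saddle is square and centred over the tube (V apex at crop (322,247), tube centre x ≈ 323). I'll lower it guarded and press.

```bash
python3 - <<'E'
from h import *
bot.line_to(at(FIX,0,0,104),60); bot.line_to(at(FIX,0,0,100.5),20); bot.pause(.1)
z=100.5; 
for _ in range(30):
    f=force(FIX,4); s=bot.read_state(); print(round(z,2),round(s["tcp_pos"][2],2),f.round(1),np.round(s["moment"],2),round(s["width"],1))
    if f[2]>17 or max(abs(f[:2]))>12: break
    z-= .7 if f[2]<2 else min(.7,max(.1,(18.5-f[2])*.06)); bot.line_to(at(FIX,0,0,z),15)
print(bot.read_state()["t"])
E
```

```text
100.5 100.59 [ 0.2 -0.4 -4.3] [ 0.14 -0.06  0.  ] 12.0
99.8 100.1 [-1.1  0.7  0.6] [ 0.11  0.48 -0.03] 11.5
99.1 99.94 [-3.6  1.   7.9] [ 0.33  1.43 -0.11] 12.0
98.47 99.83 [-5.4  1.7 14.1] [ 0.56  2.27 -0.09] 11.1
98.2 99.8 [-5.9  2.3 16.5] [ 0.62  2.7  -0.08] 11.8
98.08 99.79 [-6.5  2.6 17.5] [ 0.63  2.93 -0.09] 11.5
30.525
```

Contact is one-sided (side force −6.5 N), so I'll ease off, shift toward −x until it balances, and press again.

```bash
python3 - <<'E'
from h import *
x,z=0.,99.2
bot.line_to(at(FIX,x,0,z),15)
for _ in range(16):
    f=force(FIX,4); s=bot.read_state(); print(round(x,2),round(z,2),round(s["tcp_pos"][2],2),f.round(1),np.round(s["moment"],2))
    if abs(f[0])<.8 and f[2]>16.5: break
    if f[2]>25: z+=.5
    if abs(f[0])>=.8: x+=np.clip(f[0]*.15,-.5,.5)
    if f[2]<17.5 and abs(f[0])<2: z-=min(.6,max(.1,(18.5-f[2])*.06))
    bot.line_to(at(FIX,x,0,z),15)
print(bot.read_state()["t"])
E
```

```text
0.0 99.2 99.96 [-3.8  1.4  9.3] [ 0.43  1.6  -0.03]
-0.5 99.2 99.96 [-2.4  0.7  8. ] [ 0.29  1.   -0.04]
-0.86 99.2 99.97 [-1.4 -0.1  7. ] [ 0.16  0.66 -0.12]
-1.06 98.6 99.88 [-3.   1.  11.2] [ 0.24  1.24 -0.13]
-1.51 98.6 99.9 [-1.7  0.8  9.8] [ 0.15  0.67 -0.12]
-1.76 98.08 99.85 [-2.6  1.2 14.3] [ 0.22  1.09 -0.1 ]
-2.15 98.08 99.86 [-1.3  0.6 13. ] [ 0.14  0.64 -0.1 ]
-2.34 97.75 99.83 [-1.9  0.1 16. ] [ 0.25  0.95 -0.07]
-2.63 97.6 99.83 [-1.5  0.5 16.1] [ 0.13  0.78 -0.11]
-2.86 97.46 99.82 [-1.   0.7 16.3] [ 0.14  0.71 -0.12]
-3.01 97.33 99.81 [-1.4  0.6 17.4] [ 0.19  0.7  -0.05]
-3.21 97.23 99.82 [-1.5  0.4 17.6] [ 0.08  0.61 -0.09]
-3.44 97.23 99.83 [-0.7  0.1 17.2] [ 0.05  0.28 -0.08]
34.6417
```

```bash
python3 - <<'E'
from h import *
s=bot.read_state(); d=np.array(s["tcp_pos"])-[FIX[0],FIX[1],0]
print(R.from_euler("z",-FIX[2]).apply(d).round(2), R.from_quat(s["eef_rot"]).as_matrix()[:,2].round(4), ((R.from_quat(ori(FIX)).inv()*R.from_quat(s["eef_rot"])).as_rotvec()).round(4), force(FIX,5).round(1), s["width"],s["t"])
w=wshot("end"); sc=bot.camera("scene")
a=cv2.resize(w[100:340,150:420],None,fx=1.5,fy=1.5,interpolation=cv2.INTER_CUBIC)
b=cv2.resize(sc[170:260,205:295],None,fx=4,fy=4,interpolation=cv2.INTER_CUBIC)
cv2.imwrite("pics/fin.png",np.hstack([a,b])[...,::-1])
E
```

```text
[-2.000e-02  3.000e-02  9.983e+01] [ 6.6e-03  4.0e-04 -1.0e+00] [ 0.0066  0.0004 -0.0016] [-0.6  0.  17.3] 11.555888696129813 34.6417
```

View pics/fin.png

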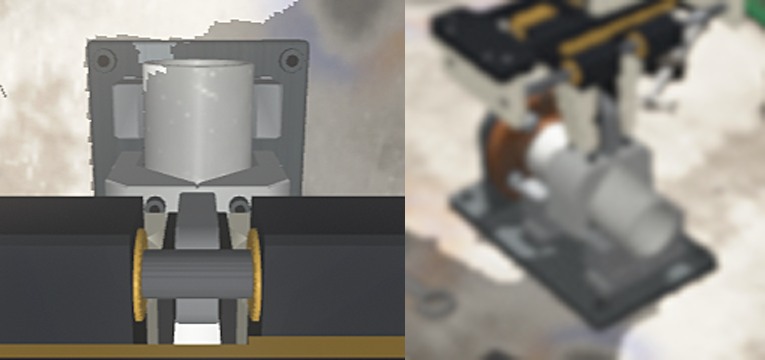

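```bash
python3 - <<'E'
from h import *
from fit import place
for n in("placed","end"):
    c,V=load(n); L=[(0,-55,78),(0,-54,78),(0,-53,78),(0,-62,12)]; print(n,proj(c,V,place(FIX,L)).round(1).tolist())
    g=cv2.cvtColor(cv2.imread(f"pics/{n}.png"),cv2.COLOR_BGR2GRAY).astype(int)
    r=int(proj(c,V,place(FIX,L[:1]))[0,1]); print(r,g[r-14:r+8,278:290].mean(1).round().tolist())
print(bot.read_state()["t"])
E
```

```text
placed [[279.7, 107.0], [279.7, 108.6], [279.7, 110.2], [279.9, 100.6]]
107 [240.0, 240.0, 240.0, 240.0, 242.0, 228.0, 232.0, 179.0, 102.0, 104.0, 112.0, 115.0, 112.0, 100.0, 178.0, 254.0, 252.0, 252.0, 252.0, 251.0, 249.0, 249.0]
end [[280.9, 144.0], [280.9, 146.0], [280.9, 148.0], [281.6, 126.6]]
144 [113.0, 113.0, 113.0, 112.0, 112.0, 112.0, 111.0, 110.0, 105.0, 128.0, 195.0, 206.0, 205.0, 177.0, 142.0, 192.0, 200.0, 198.0, 196.0, 196.0, 194.0, 193.0]
34.825
```

```bash
python3 - <<'E'
from h import *
print(force(FIX,3).round(1)); print(bot.close_job())
E
```

```text
[-0.3  0.5 17.5]
the job is handed in; nothing more can be done
None
```

Job handed in at about 35 s: the tube lies in both V-blocks butted against the flange neck and was let go, and the saddle is astride it in the gap, square to it. It is still pressed down at about 17.5 N at the wrist, roughly 21 N on the tube with the saddle's weight; the saddle reads about 0.9 mm higher than expected, but side forces are near zero, so I took it as seated.

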